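# Sort the rolling sleeves by trying them on the pin

## Task

Two look-alike wooden sleeves for embossing rolling pins came back from washing mixed up. One at a time, and without forcing it, try each on the bare steel core of the rolling pin in the stand: a sleeve that slides fully home against the collar belongs to this pin and goes in the low steel tray, one that stops against the end of the core goes in the deeper white tub; put each away lying flat before you try the other. Leave the bowl, the spatula and the box of cupcake liners where they are.

Things in the scene. Friction and masses are not known exactly. Their poses are not given: they have to be found in the camera images.
- sleeve_one: First sleeve: loose ribbed beech tube, 48 mm outside diameter, 95 mm long, about 80 g, lying on the counter; origin at its middle, on its axis (24 mm up); own y runs along it, both ends alike. Straight through bore of either 35 mm (passes over the 30 mm core with play) or 23 mm (stops at the core's end); which one is not told, the two sleeves look alike outside
- sleeve_two: Second sleeve: loose ribbed beech tube, 48 mm outside diameter, 95 mm long, about 80 g, lying on the counter; origin at its middle, on its axis (24 mm up); own y runs along it, both ends alike. Straight through bore of either 35 mm (passes over the 30 mm core with play) or 23 mm (stops at the core's end); which one is not told, the two sleeves look alike outside
- stand: Rolling pin clamped level in a grey stand, fixed. Its bare steel core sticks out free along own -y, 95 mm above the counter: 100 mm long, 30 mm across, bevelled to 27 mm over the last 5 mm, nothing below it. Behind it: collar 54 mm across, then (own +y, to 180 mm) handle, clamp to 138 mm high, base plate 90 x 12 mm, spare handle upright. Origin on the counter below the collar's face
- pin_root (a point): centre of the collar's face, on the axis of the core, 95 mm above the counter; axes as the stand's. A sleeve fully home has its middle 47.5 mm from here, towards own -y
- pin_tip (a point): centre of the free end of the core, 100 mm from pin_root towards own -y; axes as the stand's. A sleeve that does not fit stops with its middle 47.5 mm beyond this point
- tray: low open stainless tray for this pin's sleeves, fixed; 150 mm (own x) by 180 mm (own y), rim 22 mm high, walls and floor 3 mm; origin under its centre, on the counter
- tub: deeper open white plastic tub for the other sleeves, fixed; 150 mm (own x) by 180 mm (own y), rim 60 mm high, walls and floor 3 mm; origin under its centre, on the counter
- bowl: glass mixing bowl, 170 mm across, 60 mm high, loose; origin under its centre. Leave alone
- spatula: red silicone spatula lying on the counter, 295 mm long, 56 mm wide at the blade, 17 mm high, loose; its x axis runs along it, blade to +x, origin on the counter 155 mm from the end of the handle. Leave alone
- liner_tub: clear lidded box with stacks of cupcake liners, 126 by 176 mm, 85 mm high, loose; origin under its centre. Leave alone
Things that resemble listed ones, but are neither listed nor needed, are in the scene too. Leave any red look-alike of the sleeve_one alone.

How it is judged:
On the way, in this order (a step that is already met when the one before it is completed fails the run):
1. one sleeve has been tried on the core: slid fully home against the collar, or squarely met and stopped by the end of the core (((x of sleeve_two in the frame of pin_root between -0.006 and 0.006 m and z of sleeve_two in the frame of pin_root between -0.006 and 0.006 m and y of sleeve_two in the frame of pin_root between -0.0555 and -0.041 m and angle between the y axis of sleeve_two and the y axis of stand, either way round below 0.12 rad) or (x of sleeve_one in the frame of pin_tip between -0.006 and 0.006 m and z of sleeve_one in the frame of pin_tip between -0.006 and 0.006 m and y of sleeve_one in the frame of pin_tip between -0.0555 and -0.041 m and angle between the y axis of sleeve_one and the y axis of stand, either way round below 0.12 rad and contact force between sleeve_one and stand above 0.5 N))), for 0.05 s.
2. with that sleeve put away in its place, the other has been tried in the same way ((((x of sleeve_two in the frame of tray between -0.055 and 0.055 m and y of sleeve_two in the frame of tray between -0.068 and 0.068 m and z of sleeve_two in the frame of tray between 0.015 and 0.036 m) and (x of sleeve_one in the frame of pin_tip between -0.006 and 0.006 m and z of sleeve_one in the frame of pin_tip between -0.006 and 0.006 m and y of sleeve_one in the frame of pin_tip between -0.0555 and -0.041 m and angle between the y axis of sleeve_one and the y axis of stand, either way round below 0.12 rad and contact force between sleeve_one and stand above 0.5 N)) or ((x of sleeve_one in the frame of tub between -0.055 and 0.055 m and y of sleeve_one in the frame of tub between -0.068 and 0.068 m and z of sleeve_one in the frame of tub between 0.015 and 0.036 m) and (x of sleeve_two in the frame of pin_root between -0.006 and 0.006 m and z of sleeve_two in the frame of pin_root between -0.006 and 0.006 m and y of sleeve_two in the frame of pin_root between -0.0555 and -0.041 m and angle between the y axis of sleeve_two and the y axis of stand, either way round below 0.12 rad)))), for 0.05 s.
At the end, for the whole second after the job is handed in: The sleeve that fits lies flat and still in the steel tray, the other in the white tub. Each was first tried in line with the core (within 6 mm, 0.12 rad): to within 8 mm of home, or touching the core's end; the first was put away before the second was tried (x of sleeve_two in the frame of tray between -0.055 and 0.055 m and y of sleeve_two in the frame of tray between -0.068 and 0.068 m and z of sleeve_two in the frame of tray between 0.015 and 0.036 m and x of sleeve_one in the frame of tub between -0.055 and 0.055 m and y of sleeve_one in the frame of tub between -0.068 and 0.068 m and z of sleeve_one in the frame of tub between 0.015 and 0.036 m and linear speed of each of sleeve_two, sleeve_one below 0.02 m/s).
It fails at once if a sleeve is forced against the rolling pin or its stand (over 60 N) (contact force between any of sleeve_two, sleeve_one and stand above 60 N).
It fails at once if the glass bowl is moved by more than 30 mm (distance of bowl from where it was at the start of the episode above 0.03 m).
It fails at once if the spatula is moved by more than 30 mm (distance of spatula from where it was at the start of the episode above 0.03 m).
It fails at once if the box of liners is moved by more than 30 mm (distance of liner_tub from where it was at the start of the episode above 0.03 m).
It also fails if it takes over 72 s, if anything falls off the work surface, if the arm or the gripper's body presses on something with over 40 N, if the wrist force passes 120 N, or if a joint passes its speed limit or range.

## Robot

A 6-joint arm with a two-finger parallel gripper is mounted at the origin on the work surface. World frame = base frame: x ahead of the robot, y to its left, z up, the work surface at z = 0. Lengths are in m, angles in rad, forces in N, time in s.
With the tool pointing down it reaches from about 0.35 to 0.775 m from the base axis. Payload 5.5 kg.
Tool frame: the origin (TCP) lies between the finger pads; the fingertips stand 17 mm ahead of it and the grasp point (between the pads) lies 2 mm behind it (env.finger_overhang is the distance from the TCP to the fingertips, in m); z points along the fingers, y is the direction in which the jaws open and shut (so a half turn about z gives the same grasp; the last joint's range is limited). The gripper opens to 85 mm and grips with 20 to 120 N. Pads are 22 mm wide; open, the fingers measure 114 mm over their backs; the gripper's body (76 mm by 85 mm) begins 54 mm behind the grasp point. The pads swing forward as they close: fully open they stand 13 mm farther back than shut.
Start: joints at [1.206, 0.313, 0.046, 1.304, 0, 1.431], TCP at [0.128, 0.561, 0.248] pointing down, gripper open.
Joint ranges: [-2.76, 2.76], [-0.86, 1.69], [-1.03, 1.26], [-2.2, 2.34], [-1.47, 1.5], [-3.14, 3.14]. Speed limits (rad/s): [2.57, 2.57, 3.14, 3.14, 3.14, 3.14].

## Interface

Orientations are given as a unit quaternion [w, x, y, z].
In Python, from workcell import env gives the robot as it stands. The module is installed in compiled form; this text tells all that it offers.
- The arm moves only by the tool arm_command, never from a script. Its argument "moves" is a list of rows, each a list of 5 numbers: the closure, from 0 (fully open) to 1 (shut), then the shift along the tool's x, y, z in mm, then the turn about the tool's z in rad. In form: [[fingers, dx, dy, dz, turn], ...]. A call has 1 to 12 rows; each row is the pose to reach, as a shift and turn from the pose commanded when the call began, along the tool's axes at that moment; what a row does not reach only later rows make up. A row lasts 1/10 s, in which the tool goes at most 50 mm and 8.59 degrees, less where a joint would pass 70% of its speed; a pose out of reach is approached as far as the arm can. A call with a gripper value outside its range is refused whole. The fingers move at their own pace and stop on an object; "squeeze" is the grip in N (left out, the last holds). Time passes only in rows, so rows that repeat a pose let the fingers close. It gives the time, the measured TCP pose, the force and the opening at its end, in the units of the state.
- env.get_state(): the state, without advancing time (a new reading comes with each control period).
- env.read_camera(name): name is "side" or "top"; returns (picture, depth): 420x560x3 uint8, blue, green, red; 420x560 float32, m along the optical axis (not along the pixel's ray), 0 where there is no reading.
- env.get_calibration(name): a dict with "fx", "fy", "cx", "cy" (pixels), "k1" (the pictures are not rectified: a ray, as slopes to the right and down, at radius r is drawn at 1 + k1 r^2 times it, then the intrinsics apply), "pose" (4x4, takes a point from camera to world coordinates). Camera axes: x right, y down, z forward; pixel columns grow to the right and rows downward; lengths in m; the calibration is good to about 2 mm. A picture is of the moment at which its call begins. get_calibration takes no time and is no camera call.
- env.hand_in(): hands the job in, once; it reports no verdict.
The state is a dict: "clock": time; "joint_pos": joint angles; "qvel": joint speeds; "tau": joint torques, N m; "tcp_pos": TCP position; "orientation": TCP orientation; "wrist_force": force on the tool from outside, world axes, zero at the start; "ft_torque": the same for the moment, N m; "finger_gap": finger opening in m.
Only numpy, scipy, OpenCV 4.12 (cv2) and the standard library are available. Lean on these libraries where they do the work, as an engineer would, in place of code of your own. Each camera call takes 0.05 s, during which the arm holds its last target. There are 200 camera calls.

## Working session

There is one attempt and no reset: what is moved stays moved. The work goes in short steps, Python scripts to look and compute and a tool call to move; the robot and the scene stay as the last step left them, time stands still between calls to the robot, and variables do not carry over. Pictures are saved under pics/ and viewed, about 8 in all and at most 12, crops included, and the job is handed in when it is done.

Besides the shell and the picture viewer there is one more tool, called as a command line: name --pt "numbers of a row" for each row, then --argument value for the rest. arm_command: Moves the arm, as the interface text tells. Its arguments: {"type":"object","properties":{"moves":{"type":"array","items":{"type":"array","items":{"type":"number"}}},"squeeze":{"type":"number"}},"required":["moves"]}

```bash
mkdir -p pics
cat > h.py <<'E'
import numpy as np, cv2
from workcell import env
def grab(n,f):
    im,d=env.read_camera(n); cv2.imwrite(f'pics/{f}.png',im); np.savez(f'pics/{f}.npz',d=d); return im,d
def pts(n,d):
    c=env.get_calibration(n); h,w=d.shape
    K=np.array([[c['fx'],0,c['cx']],[0,c['fy'],c['cy']],[0,0,1.]])
    uv=np.stack(np.meshgrid(np.arange(w),np.arange(h)),-1).reshape(-1,1,2).astype(np.float64)
    s=cv2.undistortPoints(uv,K,np.array([c['k1'],0,0,0,0.])).reshape(h,w,2)
    P=np.concatenate([s*d[...,None],d[...,None]],-1); T=np.array(c['pose'])
    return P@T[:3,:3].T+T[:3,3]
E
python3 - <<'E'
from h import *
for n in('top','side'):
    im,d=grab(n,n+'0'); c=env.get_calibration(n); print({k:(np.round(v,3).tolist()) for k,v in c.items()})
s=env.get_state(); print(s)
a=cv2.imread('pics/top0.png');
E
```

```text
{'fx': 479.256, 'fy': 479.256, 'cx': 277.191, 'cy': 205.063, 'k1': -0.042, 'pose': [[0.001, -0.991, 0.131, 0.359], [-1.0, -0.001, -0.003, -0.087], [0.004, -0.131, -0.991, 1.445], [0.0, 0.0, 0.0, 1.0]]}
{'fx': 387.24, 'fy': 387.24, 'cx': 275.23, 'cy': 206.032, 'k1': -0.059, 'pose': [[-0.979, -0.144, 0.142, 0.388], [-0.202, 0.657, -0.726, 0.576], [0.011, -0.74, -0.673, 0.699], [0.0, 0.0, 0.0, 1.0]]}
{'clock': 0.1, 'joint_pos': array([ 1.20641263e+00,  3.13923546e-01,  4.50852435e-02,  1.30357523e+00,
       -1.32622075e-05,  1.43120177e+00]), 'qvel': array([-0.00231529, -0.00200076,  0.00204254, -0.00044058, -0.0007263 ,
        0.0005605 ]), 'tau': array([ 1.76745089e-03, -4.81724453e+01,  2.99245209e+01,  1.26967524e-02,
       -1.34370407e-04,  1.36035942e-05]), 'tcp_pos': array([0.12802644, 0.560134  , 0.247496  ]), 'orientation': array([-1.95187384e-04,  1.12158038e-01,  9.93690053e-01, -7.84717265e-04]), 'wrist_force': array([-0.45729837,  0.08456686,  0.00935627]), 'ft_torque': array([0.01454166, 0.03451124, 0.05816048]), 'finger_gap': 0.08538232391502612}
```

View pics/top0.png

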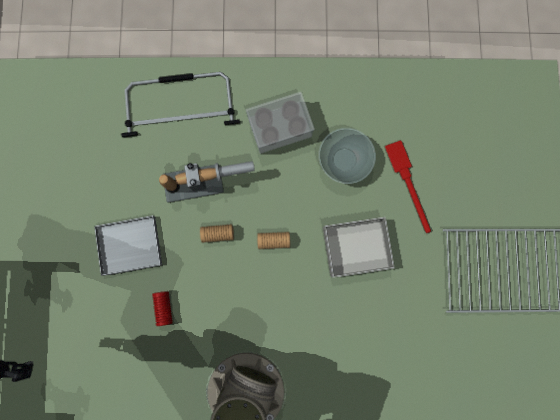

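View pics/side0.png

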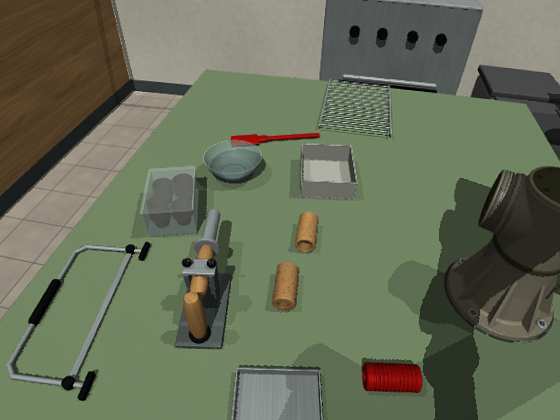

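Candidates in the top picture are two beech sleeves at (217,233) and (274,240). The look-alikes are the red tube at (163,308), the pin's wooden handle at (195,175) and its upright spare handle at (170,183). I'm choosing the two loose beech tubes. The core's tip is at (253,169), the tray at (128,245) and the tub at (359,248). The liner box at (280,123) sits close to the approach line.

```bash
cat > m.py <<'E'
from h import *
def fitrect(xy):
    (c,s,a)=cv2.minAreaRect(xy.astype(np.float32)); return np.round(c,4),np.round(s,4),round(a,2)
E
python3 - <<'E'
from m import *
im=cv2.imread('pics/top0.png'); d=np.load('pics/top0.npz')['d']; P=pts('top',d)
hsv=cv2.cvtColor(im,cv2.COLOR_BGR2HSV)
def roi(r,c,z0,z1,name,extra=None):
    m=np.zeros(d.shape,bool); m[r[0]:r[1],c[0]:c[1]]=1
    m&=(P[...,2]>z0)&(P[...,2]<z1)&(d>0)
    if extra is not None: m&=extra
    q=P[m]; print(name,len(q),*fitrect(q[:,:2]),'zmax',q[:,2].max().round(4),'xr',q[:,0].min().round(3),q[:,0].max().round(3),'yr',q[:,1].min().round(3),q[:,1].max().round(3)); return m,q
print('table z',np.median(P[270:290,300:340,2]))
roi((215,250),(195,240),.015,.06,'A'); roi((222,258),(250,298),.015,.06,'B')
roi((205,280),(85,170),.012,.04,'tray'); roi((205,290),(315,405),.04,.08,'tub')
roi((85,160),(240,320),.06,.1,'liner'); roi((120,195),(315,385),.02,.08,'bowl')
m,q=roi((155,190),(224,262),.08,.13,'core')
# axis: ridge points
for c in range(205,258,3):
    col=np.where((P[150:200,c,2]>.07))[0]+150
    if len(col):
        x=P[col,c]; i=x[:,2].argmax(); print(c,col.min(),col.max(),x[i].round(4),x[:,0].min().round(4),x[:,0].max().round(4))
crop=cv2.resize(im[90:260,150:350],(800,680),interpolation=cv2.INTER_CUBIC)[:600]
cv2.imwrite('pics/crop1.png',crop)
E
```

```text
table z -0.0012567712647278961
A 522 [0.4616 0.0877] [0.0474 0.0958] 5.25 zmax 0.0546 xr 0.435 0.486 yr 0.039 0.137
B 509 [ 0.4404 -0.0805] [0.0477 0.0926] 2.07 zmax 0.054 xr 0.415 0.466 yr -0.126 -0.035
tray 317 [0.4278 0.3556] [0.1517 0.1826] 10.37 zmax 0.0288 xr 0.338 0.514 yr 0.254 0.456
tub 366 [ 0.4218 -0.328 ] [0.1478 0.1795] 8.55 zmax 0.065 xr 0.337 0.508 yr -0.426 -0.23
liner 2516 [ 0.755  -0.1121] [0.2091 0.1771] 18.19 zmax 0.0935 xr 0.679 0.877 yr -0.215 0.001
bowl 1348 [ 0.6901 -0.297 ] [0.167  0.1653] 1.39 zmax 0.0672 xr 0.606 0.774 yr -0.38 -0.215
core 314 [0.6417 0.0197] [0.0295 0.0891] 9.18 zmax 0.1151 xr 0.621 0.661 yr -0.025 0.062
205 169 180 [0.6258 0.1131 0.1141] 0.6079 0.6391
208 169 180 [0.6321 0.1051 0.1114] 0.6096 0.6386
211 169 179 [0.6262 0.0963 0.1122] 0.6113 0.6385
214 169 178 [0.6352 0.0882 0.1105] 0.6155 0.6399
217 163 177 [0.641  0.0782 0.1238] 0.614 0.6583
220 167 181 [0.6294 0.0711 0.1108] 0.6053 0.646
223 167 176 [0.6316 0.0622 0.1142] 0.6195 0.6451
226 166 176 [0.6353 0.0542 0.1101] 0.6216 0.6493
229 166 175 [0.6403 0.0454 0.1141] 0.623 0.6483
232 165 175 [0.6329 0.0373 0.1076] 0.6243 0.6504
235 165 189 [ 0.3589 -0.0866  1.4451] 0.3589 0.6509
238 164 173 [0.6403 0.0199 0.1141] 0.629 0.6542
241 164 189 [ 0.3589 -0.0866  1.4451] 0.3589 0.653
244 163 172 [0.6458 0.0029 0.1151] 0.6318 0.6572
247 162 188 [ 0.3589 -0.0866  1.4451] 0.3589 0.6606
250 162 171 [ 0.6445 -0.0138  0.1082] 0.6346 0.6602
253 163 171 [ 0.6528 -0.0223  0.11  ] 0.6365 0.657
```

View pics/crop1.png

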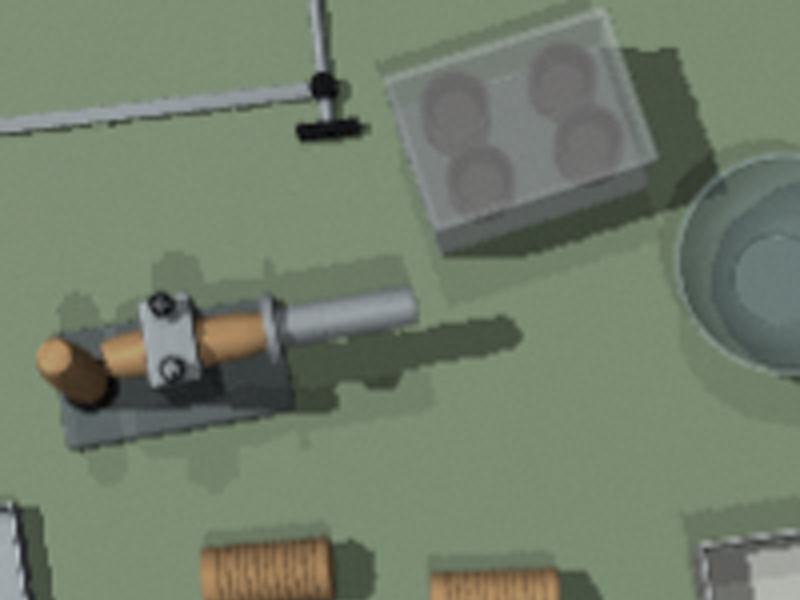

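Both choices are ribbed beech tubes lying loose, seen clear of the stand in the crop at about (265,570) and (495,590). The liner box's near corner, at crop (440,240), is close to the core's tip at (412,305). Next come accurate axis fits and the clearance to the box.

```bash
cat >> m.py <<'E'
def ray(n,uv,z):
    c=env.get_calibration(n); K=np.array([[c['fx'],0,c['cx']],[0,c['fy'],c['cy']],[0,0,1.]])
    s=cv2.undistortPoints(np.array(uv,float).reshape(-1,1,2),K,np.array([c['k1'],0,0,0,0.])).reshape(-1,2)
    T=np.array(c['pose']); r=np.c_[s,np.ones(len(s))]@T[:3,:3].T; o=T[:3,3]
    return o+r*((z-o[2])/r[:,2])[:,None]
def midline(mask,c0,c1,z,n='top'):
    "axis of a tube lying roughly along the rows; returns mean xy, yaw deg (y-axis from world y)"
    uv=[]
    for c in range(c0,c1):
        r=np.where(mask[:,c])[0]
        if len(r)>3: uv.append((c,(r.min()+r.max())/2))
    p=ray(n,uv,z)[:,:2]; k=np.polyfit(p[:,1],p[:,0],1); 
    return p.mean(0).round(4),round(-np.degrees(np.arctan(k[0])),2),k, np.std(p[:,0]-np.polyval(k,p[:,1]))
E
python3 - <<'E'
from m import *
im=cv2.imread('pics/top0.png'); d=np.load('pics/top0.npz')['d']; P=pts('top',d); Z=np.where(d>0,P[...,2],0)
def box(m,r,c):
    o=np.zeros_like(m); o[r[0]:r[1],c[0]:c[1]]=m[r[0]:r[1],c[0]:c[1]]; return o
core=box(Z>.05,(155,182),(222,262))
print('core',midline(core,228,252,.095))
cols=np.where(core.sum(0)>4)[0]; print('core end col',cols.max()); print('tip',ray('top',[(cols.max()+.5,np.where(core[:,cols.max()])[0].mean())],.095))
col=box(Z>.07,(155,190),(205,230)); print('heights rows', {c:int(col[:,c].sum()) for c in range(205,230)})
for n,r,c in(('A',(215,250),(195,240)),('B',(222,258),(250,298))):
    hsv=cv2.cvtColor(im,cv2.COLOR_BGR2HSV); m=box((hsv[...,0]<20)&(hsv[...,1]>90)&(hsv[...,2]>60),r,c)
    cc=np.where(m.sum(0)>8)[0]; print(n,cc.min(),cc.max(),midline(m,cc.min()+2,cc.max()-1,.024), ray('top',[(cc.min()-.5,233),(cc.max()+.5,236)],.024)[:,1])
print('liner top corners',ray('top',[(259,148),(314,130),(247,110),(301,93)],.085)[:,:2].round(3))
g=box(Z>.05,(85,160),(240,325)); q=P[g]; 
for y in np.arange(-.22,.01,.02):
    s=q[abs(q[:,1]-y)<.01]; 
    if len(s): print(y.round(2), np.percentile(s[:,0],[1,3,10]).round(3))
E
```

```text
core (array([0.6429, 0.0171]), np.float64(10.52), array([-0.18574896,  0.64607726]), np.float64(0.00043529931314668306))
core end col 253
tip [[ 0.64727299 -0.02310017  0.095     ]]
heights rows {205: 12, 206: 12, 207: 12, 208: 12, 209: 11, 210: 11, 211: 11, 212: 11, 213: 9, 214: 10, 215: 13, 216: 14, 217: 15, 218: 18, 219: 15, 220: 15, 221: 13, 222: 10, 223: 10, 224: 10, 225: 11, 226: 11, 227: 10, 228: 10, 229: 10}
A 201 232 (array([0.4627, 0.0887]), np.float64(5.09), array([-0.08903078,  0.4706365 ]), np.float64(0.0007339526410523336)) [0.13627815 0.04106298]
B 258 289 (array([ 0.4419, -0.0806]), np.float64(1.74), array([-0.0303664 ,  0.43945418]), np.float64(0.0007649670578719892)) [-0.03305188 -0.12802452]
liner top corners [[ 0.706 -0.038]
 [ 0.76  -0.199]
 [ 0.821 -0.002]
 [ 0.873 -0.162]]
-0.22 [0.679 0.68  0.685]
-0.2 [0.759 0.761 0.762]
-0.18 [0.754 0.756 0.759]
-0.16 [0.747 0.749 0.754]
-0.14 [0.741 0.743 0.749]
-0.12 [0.734 0.736 0.743]
-0.1 [0.726 0.728 0.735]
-0.08 [0.721 0.722 0.728]
-0.06 [0.714 0.716 0.722]
-0.04 [0.709 0.711 0.719]
-0.02 [0.732 0.738 0.751]
-0.0 [0.79  0.793 0.798]
```

```bash
cat >> m.py <<'E'
def plan(x,y,z,yaw):
    "shift (mm) in tool axes and turn (rad) so that the TCP reaches x,y,z with jaws square to a tube of this yaw (deg)"
    s=env.get_state(); w,a,b,c=s['orientation']
    from scipy.spatial.transform import Rotation as R
    M=R.from_quat([a,b,c,w]).as_matrix(); ang=np.degrees(np.arctan2(M[1,0],M[0,0]))
    t=(ang-(90+yaw)+90)%180-90
    print('clock',round(s['clock'],2),'shift',(M.T@(np.array([x,y,z])-s['tcp_pos'])*1000).round(1),'turn',np.radians(t).round(4),'xang',ang.round(2),'tcp',s['tcp_pos'].round(4),'tilt',M[2].round(4),'gap',round(s['finger_gap'],4),'F',s['wrist_force'].round(1))
E
python3 -c "
from m import *
plan(.4625,.0885,.10,5.1)"
```

```text
clock 0.1 shift [-431.2 -385.   148. ] turn 1.257 xang 167.12 tcp [0.128  0.5601 0.2475] tilt [ 2.0e-04 -1.6e-03 -1.0e+00] gap 0.0854 F [-0.5  0.1  0. ]
```

arm_command --pt "0 -431 -385 50 1.257" --pt "0 -431 -385 50 1.257" --pt "0 -431 -385 50 1.257" --pt "0 -431 -385 100 1.257" --pt "0 -431 -385 100 1.257" --pt "0 -431 -385 100 1.257" --pt "0 -431 -385 148 1.257" --pt "0 -431 -385 148 1.257" --pt "0 -431 -385 148 1.257" --pt "0 -431 -385 148 1.257" --pt "0 -431 -385 148 1.257" --pt "0 -431 -385 148 1.257" --squeeze 40

```text
clock: 1.3
tcp_pos: [0.4629, 0.0877, 0.0997]
orientation: [-0.0, 0.675, 0.738, 0.0]
wrist_force: [0.6, 0.2, 0.1]
finger_gap: 0.0852
```

```bash
python3 -c "
from m import *
plan(.4625,.0885,.022,5.1)"
```

```text
clock 1.3 shift [ 0.8 -0.3 77.7] turn -0.0003 xang 95.08 tcp [0.4629 0.0877 0.0997] tilt [ 3.e-04  1.e-04 -1.e+00] gap 0.0852 F [0.6 0.2 0.1]
```

arm_command --pt "0 0 0 40 0" --pt "0 0 0 77 0" --pt "0 0 0 77 0" --pt "1 0 0 77 0" --pt "1 0 0 77 0" --pt "1 0 0 77 0" --pt "1 0 0 77 0" --pt "1 0 0 77 0" --pt "1 0 0 77 0" --pt "1 0 0 77 0" --squeeze 40

```text
clock: 2.3
tcp_pos: [0.4639, 0.09, 0.0256]
orientation: [0.001, 0.675, 0.738, 0.002]
wrist_force: [-1.3, 0.6, 6.8]
finger_gap: 0.0471
```

```bash
python3 -c "
from m import *
plan(.58,-.09,.13,10.5)"
```

```text
clock 2.3 shift [-189.7   99.9 -104. ] turn -0.0934 xang 95.15 tcp [0.4639 0.09   0.0256] tilt [ 0.      0.0041 -1.    ] gap 0.0471 F [-1.3  0.6  6.8]
```

arm_command --pt "1 0 0 -35 0" --pt "1 0 0 -71 0" --pt "1 -50 25 -71 0" --pt "1 -100 50 -71 -0.05" --pt "1 -150 70 -71 -0.093" --pt "1 -200 80 -71 -0.093" --pt "1 -218 85 -71 -0.093" --pt "1 -218 85 -71 -0.093" --pt "1 -218 85 -71 -0.093" --pt "1 -218 85 -71 -0.093"

```text
clock: 3.3
tcp_pos: [0.5658, -0.119, 0.0948]
orientation: [-0.0, 0.64, 0.769, 0.0]
wrist_force: [-1.3, 0.2, -0.8]
finger_gap: 0.0474
```

```bash
python3 -c "
from m import *
plan(.6663,-.109,.0966,10.5)"
```

```text
clock 3.3 shift [ -8.5 100.7  -1.9] turn -0.0004 xang 100.48 tcp [ 0.5658 -0.119   0.0948] tilt [ 5.e-04 -2.e-04 -1.e+00] gap 0.0474 F [-1.3  0.2 -0.8]
```

arm_command --pt "1 -8 50 -2 0" --pt "1 -8 80 -2 0" --pt "1 -8 100 -2 0" --pt "1 -8 100 -2 0" --pt "1 -8 100 -2 0"

```text
clock: 3.8
tcp_pos: [0.6653, -0.1081, 0.0962]
orientation: [-0.001, 0.639, 0.769, -0.0]
wrist_force: [-1.2, -0.5, -1.1]
finger_gap: 0.0473
```

```bash
cat >> m.py <<'E'
def look(tag):
    im,d=grab('side',tag+'s'); im2,d2=grab('top',tag+'t')
    f=lambda a,r,c,k:cv2.resize(a[r[0]:r[1],c[0]:c[1]],None,fx=k,fy=k,interpolation=cv2.INTER_CUBIC)
    a=f(im,(130,320),(150,350),3); b=f(im2,(120,230),(180,330),2)
    b=cv2.copyMakeBorder(b,0,max(0,a.shape[0]-b.shape[0]),0,0,cv2.BORDER_CONSTANT)
    o=np.hstack([a,b]); o=cv2.resize(o,None,fx=800/o.shape[1],fy=800/o.shape[1]); cv2.imwrite(f'pics/{tag}.png',o)
E
python3 -c "
from m import *
look('try1')
plan(.6663,-.109,.0966,10.5)"
```

```text
clock 3.9 shift [-0.4  1.5 -0.2] turn -0.0004 xang 100.48 tcp [ 0.6647 -0.1089  0.0964] tilt [ 7.0e-04 -1.4e-03 -1.0e+00] gap 0.0471 F [ 0.2 -0.9 -0.3]
```

View pics/try1.png

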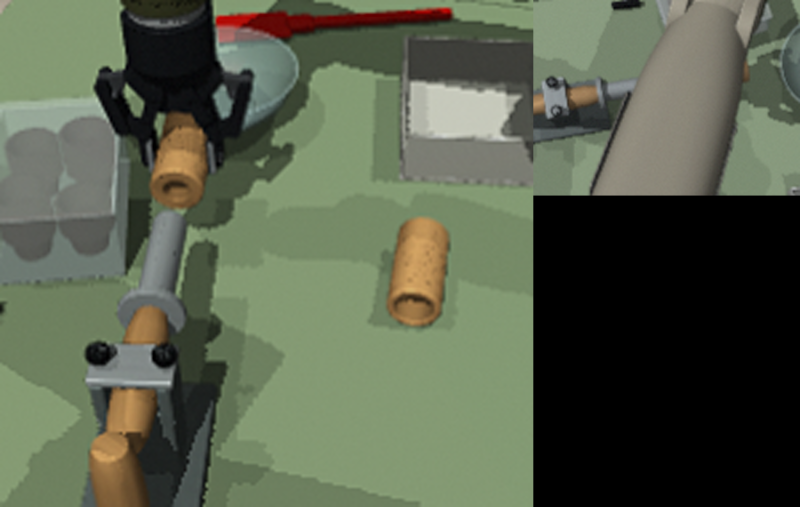

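The sleeve is held just beyond the tip, at crop (180,180). The bore on its near end looks narrow, and the other sleeve at (415,300) looks wider. The side view is unobstructed, so I'll measure the offset between sleeve and core there, by silhouette midlines and by depth.

```bash
cat >> m.py <<'E'
from scipy.optimize import least_squares
def align(tag,yaw=10.5,rows=None):
    im=cv2.imread(f'pics/{tag}s.png'); d=np.load(f'pics/{tag}s.npz')['d']; P=pts('side',d)
    hsv=cv2.cvtColor(im,cv2.COLOR_BGR2HSV); e=np.array([-np.sin(np.radians(yaw)),np.cos(np.radians(yaw))]) # own y
    n=np.array([e[1],-e[0]]) # own x
    tip=np.array([.6503,-.023]); L=P[...,:2]-tip; ox=L@n; oy=L@e; z=P[...,2]
    near=(abs(ox)<.045)&(z>.06)&(z<.14)&(d>0)
    wood=near&(hsv[...,0]<22)&(hsv[...,1]>110)&(oy<.06)
    core=near&(hsv[...,1]<60)&(abs(ox)<.025)&(oy>.004)&(oy<.085)&(z<.125)
    wood=cv2.morphologyEx(wood.astype(np.uint8),cv2.MORPH_OPEN,np.ones((2,2)))>0
    for nm,m,r in(('core',core,.015),('sleeve',wood,.024)):
        if m.sum()<20: print(nm,'few');continue
        if nm=='sleeve': m=m&(np.abs(oy-oy[m].max())<.047)
        q=np.c_[ox[m],z[m]]; f=least_squares(lambda p:np.hypot(*(q-p).T)-r,[0,.095],loss='soft_l1',f_scale=.003)
        v,u=np.where(m); mid=[((u[v==k].min()+u[v==k].max())/2,k) for k in np.unique(v) if (v==k).sum()>5]
        w=(ray('side',mid,.095)[:,:2]-tip); a,b=w@n,w@e; k=np.polyfit(b,a,1) if len(b)>3 else [0,0]
        print(nm,m.sum(),'depthfit ox,z mm',(f.x*1000).round(1),'oy range',(np.percentile(oy[m],[1,99])*1000).round(1),'midline ox(mm) mean',(np.median(a)*1000).round(2),'slope deg',np.degrees(np.arctan(k[0])).round(2),'std',(np.std(a-np.polyval(k,b))*1000).round(2),'b',(b[[0,-1]]*1000).round(0))
        print('   mid a:',(a*1000).round(1)[::2],'b',(b*1000).round(0)[::2])
E
python3 -c "
from m import *
align('try1')"
```

```text
core 347 depthfit ox,z mm [-2.7 95.1] oy range [ 6.2 84. ] midline ox(mm) mean -2.67 slope deg -0.25 std 0.74 b [-6. 72.]
   mid a: [-0.6 -2.7 -2.4 -3.3 -3.1 -2.9 -2.7 -3.6 -3.3 -3.1 -1.8 -2.7 -2.5] b [-6.  1.  7. 14. 20. 27. 33. 39. 45. 51. 57. 63. 69.]Traceback (most recent call last):
  File "<string>", line 3, in <module>
    align('try1')
    ~~~~~^^^^^^^^
  File "m.py", line 45, in align
    w=(ray('side',mid,.095)[:,:2]-tip); a,b=w@n,w@e; k=np.polyfit(b,a,1) if len(b)>3 else [0,0]
       ~~~^^^^^^^^^^^^^^^^^
  File "m.py", line 6, in ray
    s=cv2.undistortPoints(np.array(uv,float).reshape(-1,1,2),K,np.array([c['k1'],0,0,0,0.])).reshape(-1,2)
      ~~~~~~~~~~~~~~~~~~~^^^^^^^^^^^^^^^^^^^^^^^^^^^^^^^^^^^^^^^^^^^^^^^^^^^^^^^^^^^^^^^^^^^
cv2.error: OpenCV(4.12.0) /io/opencv/modules/calib3d/src/undistort.dispatch.cpp:347: error: (-215:Assertion failed) CV_IS_MAT(_src) && CV_IS_MAT(_dst) && (_src->rows == 1 || _src->cols == 1) && (_dst->rows == 1 || _dst->cols == 1) && _src->cols + _src->rows - 1 == _dst->rows + _dst->cols - 1 && (CV_MAT_TYPE(_src->type) == CV_32FC2 || CV_MAT_TYPE(_src->type) == CV_64FC2) && (CV_MAT_TYPE(_dst->type) == CV_32FC2 || CV_MAT_TYPE(_dst->type) == CV_64FC2) in function 'cvUndistortPointsInternal'
```

```bash
sed -i "s/def align(tag,yaw=10.5,rows=None)/def align(tag,yaw=10.5,oymax=.0)/; s/(oy<.06)/(oy<oymax)/" m.py
python3 -c "
from m import *
align('try1')"
```

```text
core 347 depthfit ox,z mm [-2.7 95.1] oy range [ 6.2 84. ] midline ox(mm) mean -2.67 slope deg -0.25 std 0.74 b [-6. 72.]
   mid a: [-0.6 -2.7 -2.4 -3.3 -3.1 -2.9 -2.7 -3.6 -3.3 -3.1 -1.8 -2.7 -2.5] b [-6.  1.  7. 14. 20. 27. 33. 39. 45. 51. 57. 63. 69.]Traceback (most recent call last):
  File "<string>", line 3, in <module>
    align('try1')
    ~~~~~^^^^^^^^
  File "m.py", line 45, in align
    w=(ray('side',mid,.095)[:,:2]-tip); a,b=w@n,w@e; k=np.polyfit(b,a,1) if len(b)>3 else [0,0]
       ~~~^^^^^^^^^^^^^^^^^
  File "m.py", line 6, in ray
    s=cv2.undistortPoints(np.array(uv,float).reshape(-1,1,2),K,np.array([c['k1'],0,0,0,0.])).reshape(-1,2)
      ~~~~~~~~~~~~~~~~~~~^^^^^^^^^^^^^^^^^^^^^^^^^^^^^^^^^^^^^^^^^^^^^^^^^^^^^^^^^^^^^^^^^^^
cv2.error: OpenCV(4.12.0) /io/opencv/modules/calib3d/src/undistort.dispatch.cpp:347: error: (-215:Assertion failed) CV_IS_MAT(_src) && CV_IS_MAT(_dst) && (_src->rows == 1 || _src->cols == 1) && (_dst->rows == 1 || _dst->cols == 1) && _src->cols + _src->rows - 1 == _dst->rows + _dst->cols - 1 && (CV_MAT_TYPE(_src->type) == CV_32FC2 || CV_MAT_TYPE(_src->type) == CV_64FC2) && (CV_MAT_TYPE(_dst->type) == CV_32FC2 || CV_MAT_TYPE(_dst->type) == CV_64FC2) in function 'cvUndistortPointsInternal'
```

```bash
python3 - <<'E'
s=open('m.py').read()
s=s.replace("(oy<oymax)","(oy<oymax)&(oy>oymax-.2)")
s=s.replace("np.ones((2,2)))>0","np.ones((2,2)))\n    nn,lab,st,_=cv2.connectedComponentsWithStats(wood); wood=lab==1+st[1:,4].argmax(); print(st[1:].tolist())")
s=s.replace("m=m&(np.abs(oy-oy[m].max())<.047)","m=m&(oy>np.percentile(oy[m],98)-.047)")
open('m.py','w').write(s)
E
python3 -c "
from m import *
align('try1')"
```

```text
[[207, 173, 22, 36, 599]]
core 347 depthfit ox,z mm [-2.7 95.1] oy range [ 6.2 84. ] midline ox(mm) mean -2.67 slope deg -0.25 std 0.74 b [-6. 72.]
   mid a: [-0.6 -2.7 -2.4 -3.3 -3.1 -2.9 -2.7 -3.6 -3.3 -3.1 -1.8 -2.7 -2.5] b [-6.  1.  7. 14. 20. 27. 33. 39. 45. 51. 57. 63. 69.]
sleeve 468 depthfit ox,z mm [-2.8 94.9] oy range [-83.6 -37. ] midline ox(mm) mean -4.16 slope deg -3.49 std 1.18 b [-108.  -16.]
   mid a: [-3.8 -2.3 -0.9 -1.8 -4.  -5.  -4.8 -4.5 -4.3 -4.  -5.  -7.1 -8. ] b [-108. -100.  -92.  -85.  -77.  -70.  -62.  -55.  -48.  -41.  -34.  -27.
  -20.]
```

Depth fits put the core at (-2.7, 95.1) mm and the sleeve at (-2.8, 94.9) mm, so they are in line. I'm advancing along the core.

arm_command --pt "1 10 0 0 0" --pt "1 20 0 0 0" --pt "1 28 0 0 0" --pt "1 32 0 0 0" --pt "1 34 0 0 0" --pt "1 35 0 0 0" --pt "1 36 0 0 0" --pt "1 36 0 0 0" --squeeze 30

```text
clock: 4.7
tcp_pos: [0.6596, -0.0745, 0.0964]
orientation: [-0.0, 0.64, 0.768, 0.0]
wrist_force: [-0.4, 0.1, 0.0]
finger_gap: 0.0469
```

arm_command --pt "1 1 0 0 0" --pt "1 2 0 0 0" --pt "1 3 0 0 0" --pt "1 4 0 0 0" --pt "1 4 0 0 0"

```text
clock: 5.2
tcp_pos: [0.6588, -0.0703, 0.0964]
orientation: [-0.0, 0.64, 0.768, 0.0]
wrist_force: [-1.2, -0.2, -0.5]
finger_gap: 0.0474
```

arm_command --pt "1 1 0 0 0" --pt "1 2 0 0 0" --pt "1 3 0 0 0" --pt "1 3 0 0 0"

```text
clock: 5.6
tcp_pos: [0.6585, -0.0682, 0.0965]
orientation: [0.001, 0.64, 0.768, -0.0]
wrist_force: [-0.2, -3.7, -1.6]
finger_gap: 0.0476
```

arm_command --pt "1 1 0 0 0" --pt "1 2 0 0 0" --pt "1 3 0 0 0" --pt "1 3 0 0 0"

```text
clock: 6.0
tcp_pos: [0.6584, -0.0681, 0.0967]
orientation: [0.002, 0.641, 0.768, -0.002]
wrist_force: [0.8, -12.0, -2.5]
finger_gap: 0.0469
```

Motion has stopped with 12 N of push-back. I'm checking whether the sleeve is squarely against the core's end.

```bash
python3 -c "
from m import *
look('con1'); align('con1',oymax=.01)
plan(.6584,-.068,.0966,10.5)"
```

```text
[[204, 184, 23, 35, 502]]
core 347 depthfit ox,z mm [-2.7 95.1] oy range [ 6.4 84.5] midline ox(mm) mean -2.66 slope deg -0.21 std 0.72 b [-6. 72.]
   mid a: [-0.6 -2.7 -2.4 -3.3 -3.1 -2.9 -2.7 -3.6 -2.2 -3.1 -1.8 -2.7 -2.5] b [-6.  1.  7. 14. 20. 27. 33. 39. 45. 51. 57. 63. 69.]
sleeve 377 depthfit ox,z mm [-2.3 93.6] oy range [-43.5 636.9] midline ox(mm) mean -2.65 slope deg -2.39 std 1.02 b [-70.   7.]
   mid a: [-2.6 -1.2 -0.9 -0.7 -1.7 -2.6 -4.7 -3.3 -3.1 -2.9 -2.7 -4.7] b [-70. -62. -55. -48. -40. -33. -27. -20. -13.  -6.   1.   7.]
clock 6.1 shift [0.1 0.  0.1] turn -0.0037 xang 100.29 tcp [ 0.6584 -0.0681  0.0967] tilt [-6.e-03 -1.e-04 -1.e+00] gap 0.0472 F [  0.8 -12.2  -2.9]
```

View pics/con1.png

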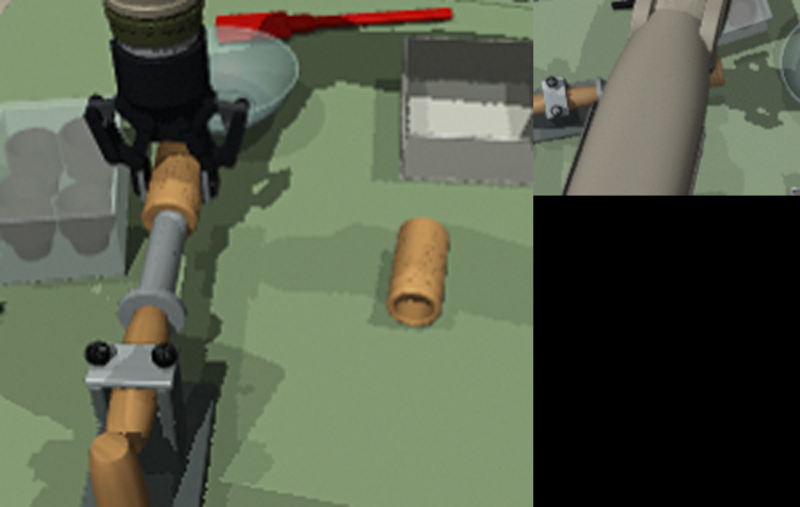

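It met the end squarely: in the crop the core runs concentrically into the sleeve's face at (170,225), and only the tip is covered. So this sleeve does not fit and goes in the tub. I'm backing off straight.

arm_command --pt "1 -10 0 0 0" --pt "1 -40 0 0 0" --pt "1 -50 -40 -10 0" --pt "1 -50 -85 -35 0" --pt "1 -50 -100 -35 0" --pt "1 -50 -100 -35 0" --squeeze 40

```text
clock: 6.7
tcp_pos: [0.5667, -0.132, 0.1324]
orientation: [-0.0, 0.64, 0.768, 0.0]
wrist_force: [1.0, -0.2, -1.2]
finger_gap: 0.047
```

```bash
python3 -c "
from m import *
plan(.422,-.328,.12,8.6)"
```

```text
clock 6.7 shift [-166.9 -177.5   12.2] turn 0.0304 xang 100.34 tcp [ 0.5667 -0.132   0.1324] tilt [ 1.1e-03  2.0e-04 -1.0e+00] gap 0.047 F [ 1.  -0.2 -1.2]
```

arm_command --pt "1 -40 -42 0 0.03" --pt "1 -80 -85 0 0.03" --pt "1 -120 -128 0 0.03" --pt "1 -160 -170 12 0.03" --pt "1 -167 -177 12 0.03" --pt "1 -167 -177 50 0.03" --pt "1 -167 -177 85 0.03" --pt "1 -167 -177 99 0.03" --pt "1 -167 -177 99 0.03" --pt "1 -167 -177 99 0.03"

```text
clock: 7.7
tcp_pos: [0.4253, -0.328, 0.0319]
orientation: [-0.0, 0.651, 0.759, 0.0]
wrist_force: [-0.4, -0.3, -2.0]
finger_gap: 0.0472
```

```bash
python3 -c "
from m import *
plan(.422,-.328,.03,8.6)"
```

```text
clock 7.7 shift [ 0.5 -3.3  1.9] turn 0.0025 xang 98.74 tcp [ 0.4253 -0.328   0.0319] tilt [ 1.e-03  3.e-04 -1.e+00] gap 0.0472 F [-0.4 -0.3 -2. ]
```

arm_command --pt "1 0 -3 3 0" --pt "1 0 -3 3 0" --pt "0.4 0 -3 3 0" --pt "0.2 0 -3 3 0" --pt "0.1 0 -3 3 0" --pt "0.1 0 -3 3 0" --pt "0.1 0 -3 0 0" --pt "0.1 0 -3 -40 0" --pt "0 0 -3 -90 0" --pt "0 0 -3 -110 0"

```text
clock: 8.7
tcp_pos: [0.4231, -0.33, 0.1471]
orientation: [0.003, 0.651, 0.759, -0.0]
wrist_force: [0.2, -1.0, -0.8]
finger_gap: 0.0853
```

```bash
python3 -c "
from m import *
plan(.4415,-.0805,.10,1.8)"
```

```text
clock 8.7 shift [244.1  55.8  46.1] turn 0.1207 xang 98.71 tcp [ 0.4231 -0.33    0.1471] tilt [-0.0048  0.0035 -1.    ] gap 0.0853 F [ 0.2 -1.  -0.8]
```

arm_command --pt "0 50 12 0 0.06" --pt "0 100 25 0 0.121" --pt "0 150 36 0 0.121" --pt "0 200 46 15 0.121" --pt "0 244 56 30 0.121" --pt "0 244 56 46 0.121" --pt "0 244 56 46 0.121" --pt "0 244 56 46 0.121"

```text
clock: 9.5
tcp_pos: [0.4402, -0.079, 0.0968]
orientation: [0.0, 0.696, 0.718, -0.0]
wrist_force: [1.1, -0.2, -0.3]
finger_gap: 0.0854
```

Run:
```python
from m import *
im,d=grab('top','t2'); ims,ds=grab('side','s2'); P=pts('top',d)
hsv=cv2.cvtColor(im,cv2.COLOR_BGR2HSV); m=(hsv[...,0]<22)&(hsv[...,1]>90)&(hsv[...,2]>40); m[:,:320]=0;m[:,400:]=0;m[:200]=0;m[290:]=0
q=P[m]; print(m.sum(), q[:,2].max() if len(q) else '')
if m.sum()>20: 
    v,u=np.where(m); (c,s,a)=cv2.minAreaRect(np.c_[u,v].astype(np.float32)); print(c,s,a, ray('top',[c],.027).round(4))
Ps=pts('side',ds); h=cv2.cvtColor(ims,cv2.COLOR_BGR2HSV); mm=(h[...,0]<22)&(h[...,1]>110)&(h[...,2]>40)&(Ps[...,0]<.5)&(Ps[...,0]>.34)&(Ps[...,1]<-.24)&(Ps[...,1]>-.42)&(ds>0); q=Ps[mm]; print('side',len(q),*fitrect(q[:,:2]),np.percentile(q[:,2],[5,50,95]).round(4))
plan(.4415,-.0805,.022,1.8)
o=np.hstack([im[180:300,240:420],ims[130:250,240:420]]); cv2.imwrite('pics/put1.png',cv2.resize(o,None,fx=2.2,fy=2.2))
```

```text
480 0.058764399966404035
(357.739990234375, 245.67999267578125) (14.849242210388184, 32.95117950439453) 81.8698959350586 [[ 0.4251 -0.3298  0.027 ]]
side 40 [ 0.4023 -0.3266] [0.0095 0.0907] 3.53 [0.0384 0.0438 0.0479]
clock 9.6 shift [-0.4  0.5 75.4] turn -0.0019 xang 91.69 tcp [ 0.4409 -0.0801  0.0974] tilt [-7.0e-04  1.6e-03 -1.0e+00] gap 0.0861 F [-0.1 -0.5  0.9]
```

View pics/put1.png

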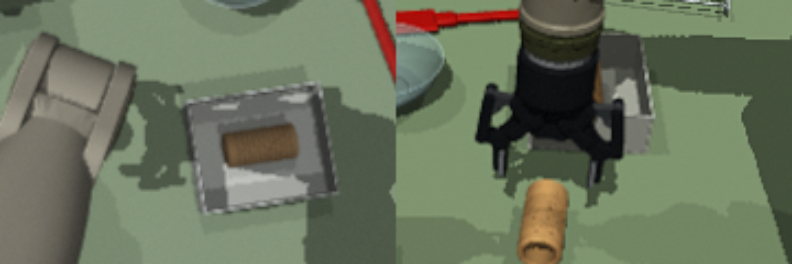

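The first sleeve lies flat in the middle of the tub, at crop (260,145). On to the second one.

arm_command --pt "0 0 0 40 0" --pt "0 0 0 75 0" --pt "0 0 0 75 0" --pt "1 0 0 75 0" --pt "1 0 0 75 0" --pt "1 0 0 75 0" --pt "1 0 0 75 0" --pt "1 0 0 75 0" --pt "1 0 0 75 0" --pt "1 0 0 75 0" --squeeze 40

```text
clock: 10.6
tcp_pos: [0.4417, -0.0798, 0.0234]
orientation: [0.002, 0.696, 0.718, 0.0]
wrist_force: [-1.4, -0.5, 6.4]
finger_gap: 0.0471
```

```bash
python3 -c "
from m import *
plan(.566,-.119,.0966,10.5)"
```

```text
clock 10.6 shift [-43.2 123.3 -72.6] turn -0.1525 xang 91.76 tcp [ 0.4417 -0.0798  0.0234] tilt [-0.0022  0.0035 -1.    ] gap 0.0471 F [-1.4 -0.5  6.4]
```

arm_command --pt "1 0 0 -40 0" --pt "1 0 0 -72 0" --pt "1 -20 40 -72 -0.08" --pt "1 -43 80 -72 -0.152" --pt "1 -43 123 -72 -0.152" --pt "1 -43 123 -72 -0.152" --pt "1 -43 123 -72 -0.152" --pt "1 -43 123 -72 -0.152"

```text
clock: 11.4
tcp_pos: [0.5632, -0.1176, 0.0935]
orientation: [-0.001, 0.639, 0.769, -0.0]
wrist_force: [0.2, 0.8, -0.7]
finger_gap: 0.0473
```

```bash
python3 -c "
from m import *
plan(.6663,-.109,.0955,10.5)"
```

```text
clock 11.4 shift [-10.4 102.9  -2.1] turn -0.0001 xang 100.5 tcp [ 0.5632 -0.1176  0.0935] tilt [ 7.0e-04 -1.1e-03 -1.0e+00] gap 0.0473 F [ 0.2  0.8 -0.7]
```

arm_command --pt "1 -10 50 -2 0" --pt "1 -10 85 -2 0" --pt "1 -10 102 -2 0" --pt "1 -10 102 -2 0" --pt "1 -10 102 -2 0" --pt "1 -10 102 -2 0"

```text
clock: 12.0
tcp_pos: [0.6647, -0.1092, 0.0956]
orientation: [-0.001, 0.64, 0.769, -0.0]
wrist_force: [0.2, 0.1, -1.1]
finger_gap: 0.0474
```

```bash
python3 -c "
from m import *
look('try2'); align('try2')
plan(.6663,-.109,.0955,10.5)"
```

```text
[[208, 174, 21, 34, 587]]
core 349 depthfit ox,z mm [-2.7 95.1] oy range [ 5.5 84.5] midline ox(mm) mean -2.66 slope deg -0.04 std 0.67 b [-6. 72.]
   mid a: [-0.6 -2.7 -2.4 -3.3 -3.1 -2.9 -2.7 -3.6 -2.2 -3.1 -1.8 -2.7 -2.5] b [-6.  1.  7. 14. 20. 27. 33. 39. 45. 51. 57. 63. 69.]
sleeve 473 depthfit ox,z mm [-3.8 97.4] oy range [-85.  636.9] midline ox(mm) mean -4.4 slope deg -3.02 std 0.84 b [-112.  -20.]
   mid a: [-4.5 -3.  -2.8 -2.6 -3.6 -4.5 -4.3 -4.  -5.  -4.7 -5.7 -6.6 -7.5] b [-112. -104.  -96.  -88.  -81.  -73.  -66.  -59.  -51.  -44.  -37.  -30.
  -23.]
clock 12.1 shift [0.2 1.2 0.3] turn -0.0008 xang 100.46 tcp [ 0.6652 -0.1094  0.0958] tilt [ 4.e-04 -6.e-04 -1.e+00] gap 0.0473 F [-0.5 -0.2 -0.9]
```

View pics/try2.png

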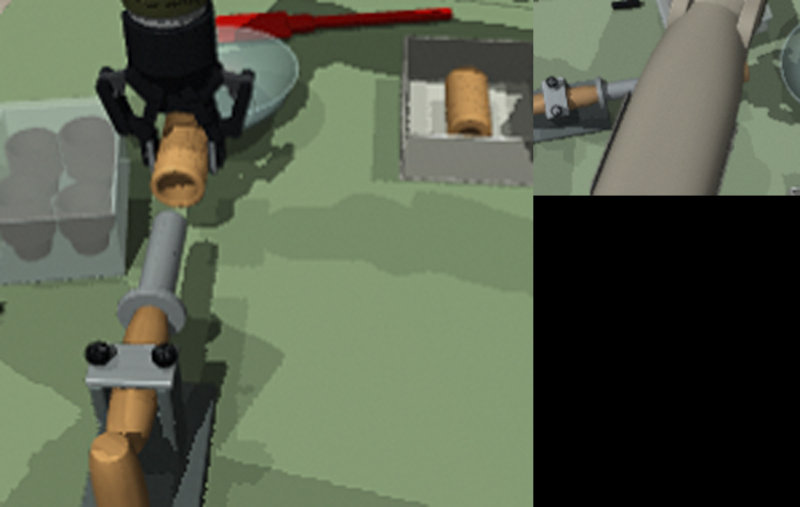

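The sleeve is held in line and its bore, at crop (178,187), looks wide. The depth fit includes face and bore points, so I'm refitting on the body only for both tries.

```bash
python3 - <<'E'
s=open('m.py').read()
s=s.replace("m=m&(oy>np.percentile(oy[m],98)-.047)","fr=np.percentile(oy[m],96); print('front',fr.round(4)); m=m&(oy>fr-.042)&(oy<fr-.007)&(np.hypot(ox,z-.095)>.019)")
open('m.py','w').write(s)
E
python3 -c "
from m import *
align('try1');align('try2')"|grep -v mid\ a
```

```text
[[207, 173, 22, 36, 599]]
core 347 depthfit ox,z mm [-2.7 95.1] oy range [ 6.2 84. ] midline ox(mm) mean -2.67 slope deg -0.25 std 0.74 b [-6. 72.]
front -0.0384
sleeve 194 depthfit ox,z mm [-2.6 93.9] oy range [-79.6 -46.4] midline ox(mm) mean -3.04 slope deg -16.62 std 4.61 b [-104.  -66.]
[[208, 174, 21, 34, 587]]
core 349 depthfit ox,z mm [-2.7 95.1] oy range [ 5.5 84.5] midline ox(mm) mean -2.66 slope deg -0.04 std 0.67 b [-6. 72.]
front -0.0389
sleeve 199 depthfit ox,z mm [-2.9 95.6] oy range [-79.6 -46.7] midline ox(mm) mean -2.92 slope deg -5.94 std 0.93 b [-108.  -73.]
```

arm_command --pt "1 15 0 0.8 0" --pt "1 30 0 0.8 0" --pt "1 36 0 0.8 0" --pt "1 40 0 0.8 0" --pt "1 43 0 0.8 0" --pt "1 46 0 0.8 0" --pt "1 49 0 0.8 0" --pt "1 49 0 0.8 0" --squeeze 30

```text
clock: 12.9
tcp_pos: [0.6575, -0.0609, 0.0946]
orientation: [-0.0, 0.639, 0.769, 0.0]
wrist_force: [0.7, 0.6, -0.1]
finger_gap: 0.0472
```

```bash
python3 -c "
from m import *
plan(.6417,.0285,.095,10.5)"
```

```text
clock 12.9 shift [90.8  0.7 -0.4] turn -0.0001 xang 100.49 tcp [ 0.6575 -0.0609  0.0946] tilt [ 2.e-04 -0.e+00 -1.e+00] gap 0.0472 F [ 0.7  0.6 -0.1]
```

It has passed the tip with no force, so I'm continuing slowly.

arm_command --pt "1 8 0 0 0" --pt "1 16 0 0 0" --pt "1 24 0 0 0" --pt "1 32 0 0 0" --pt "1 40 0 0 0" --pt "1 40 0 0 0"

```text
clock: 13.5
tcp_pos: [0.6499, -0.0203, 0.0947]
orientation: [-0.0, 0.639, 0.769, 0.0]
wrist_force: [-0.6, -0.5, -1.0]
finger_gap: 0.0472
```

arm_command --pt "1 8 0 0 0" --pt "1 16 0 0 0" --pt "1 24 0 0 0" --pt "1 32 0 0 0" --pt "1 40 0 0 0" --pt "1 40 0 0 0"

```text
clock: 14.1
tcp_pos: [0.6426, 0.0188, 0.0947]
orientation: [-0.0, 0.639, 0.769, 0.0]
wrist_force: [0.3, -0.3, -1.3]
finger_gap: 0.0478
```

arm_command --pt "1 2 0 0 0" --pt "1 4 0 0 0" --pt "1 6 0 0 0" --pt "1 8 0 0 0" --pt "1 8 0 0 0"

```text
clock: 14.6
tcp_pos: [0.6415, 0.0255, 0.0946]
orientation: [-0.0, 0.64, 0.769, 0.0]
wrist_force: [-0.3, 0.2, 0.2]
finger_gap: 0.0473
```

arm_command --pt "1 1 0 0 0" --pt "1 2 0 0 0" --pt "1 3 0 0 0" --pt "1 3 0 0 0"

```text
clock: 15.0
tcp_pos: [0.641, 0.0285, 0.0947]
orientation: [-0.0, 0.64, 0.769, 0.0]
wrist_force: [-0.1, 1.1, -0.7]
finger_gap: 0.0474
```

arm_command --pt "1 1 0 0 0" --pt "1 2 0 0 0" --pt "1 3 0 0 0" --pt "1 3 0 0 0"

```text
clock: 15.4
tcp_pos: [0.6408, 0.0293, 0.0948]
orientation: [0.001, 0.64, 0.768, -0.001]
wrist_force: [0.8, -7.2, -1.4]
finger_gap: 0.0475
```

Contact with 7 N at 53.1 mm, where 53 mm was predicted for fully home. Checking with a picture.

```bash
python3 -c "
from m import *
look('home2')
plan(.6408,.0293,.095,10.5)"
```

```text
clock 15.5 shift [ 0.   0.1 -0.2] turn -0.002 xang 100.38 tcp [0.6407 0.0293 0.0948] tilt [-3.5e-03 -2.0e-04 -1.0e+00] gap 0.0471 F [ 0.3 -6.8 -1.5]
```

View pics/home2.png

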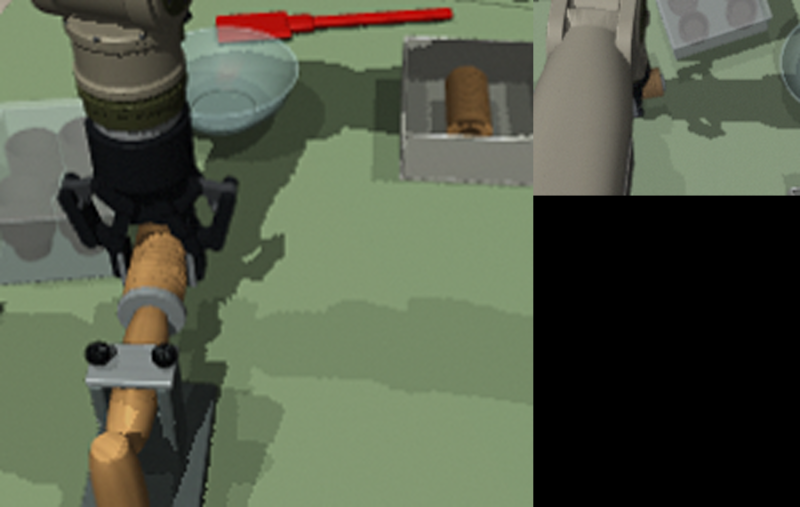

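The sleeve is fully home: its face sits on the collar at crop (150,300) and no core shows. I'm withdrawing it straight and taking it to the tray.

arm_command --pt "1 -10 0 0 0" --pt "1 -25 0 0 0" --pt "1 -45 0 0 0" --pt "1 -65 0 0 0" --pt "1 -85 0 0 0" --pt "1 -105 0 0 0" --pt "1 -125 0 0 0" --pt "1 -145 0 0 0" --pt "1 -160 0 0 0" --pt "1 -160 -50 0 0" --pt "1 -160 -100 -20 0" --pt "1 -160 -150 -30 0" --squeeze 40

```text
clock: 16.7
tcp_pos: [0.5256, -0.1533, 0.1237]
orientation: [-0.0, 0.639, 0.769, 0.0]
wrist_force: [0.1, -1.0, 1.2]
finger_gap: 0.0472
```

```bash
python3 -c "
from m import *
plan(.428,.3555,.10,10.4)"
```

```text
clock 16.7 shift [518.   -3.2  23.8] turn 0.002 xang 100.51 tcp [ 0.5256 -0.1533  0.1237] tilt [ 2.e-04 -2.e-04 -1.e+00] gap 0.0472 F [ 0.1 -1.   1.2]
```

arm_command --pt "1 50 -10 0 0" --pt "1 100 -20 0 0" --pt "1 150 -20 0 0" --pt "1 200 -20 0 0" --pt "1 250 -20 0 0" --pt "1 300 -20 0 0" --pt "1 350 -20 0 0" --pt "1 400 -15 0 0" --pt "1 450 -10 0 0" --pt "1 500 -3 10 0" --pt "1 518 -3 24 0" --pt "1 518 -3 24 0"

```text
clock: 17.9
tcp_pos: [0.4281, 0.3587, 0.098]
orientation: [-0.001, 0.638, 0.77, -0.001]
wrist_force: [-0.4, 1.0, -1.0]
finger_gap: 0.0472
```

```bash
python3 -c "
from m import *
plan(.428,.3555,.0275,10.4)"
```

```text
clock 17.9 shift [-3.1 -0.6 70.5] turn 0.0063 xang 100.76 tcp [0.4281 0.3587 0.098 ] tilt [-0.     -0.0021 -1.    ] gap 0.0472 F [-0.4  1.  -1. ]
```

arm_command --pt "1 -3 0 35 0" --pt "1 -3 0 60 0" --pt "1 -3 0 68 0" --pt "1 -3 0 70 0" --pt "1 -3 0 70 0" --pt "0.4 -3 0 70 0" --pt "0.2 -3 0 70 0" --pt "0.1 -3 0 70 0" --pt "0.1 -3 0 68 0" --pt "0.1 -3 0 30 0" --pt "0 -3 0 -20 0" --pt "0 -3 0 -60 0"

```text
clock: 19.1
tcp_pos: [0.43, 0.3535, 0.1621]
orientation: [0.0, 0.639, 0.769, 0.0]
wrist_force: [0.9, 0.7, -0.8]
finger_gap: 0.0856
```

arm_command --pt "0 -50 -20 -20 0" --pt "0 -100 -40 -20 0" --pt "0 -150 -60 -20 0" --pt "0 -200 -60 -20 0" --pt "0 -220 -60 -20 0" --pt "0 -220 -60 -20 0"

```text
clock: 19.7
tcp_pos: [0.4115, 0.123, 0.1803]
orientation: [0.001, 0.642, 0.767, 0.0]
wrist_force: [0.5, 0.6, -0.1]
finger_gap: 0.0858
```

Run:
```python
from m import *
im,d=grab('top','t3'); ims,ds=grab('side','s3'); P=pts('top',d); im0=cv2.imread('pics/top0.png')
hsv=cv2.cvtColor(im,cv2.COLOR_BGR2HSV); M=(hsv[...,0]<22)&(hsv[...,1]>90)&(hsv[...,2]>40)
for nm,r,c,cen,yaw in(('tray',(205,280),(85,170),(.4278,.3556),10.4),('tub',(200,290),(320,400),(.4218,-.328),8.55)):
    m=np.zeros_like(M); m[r[0]:r[1],c[0]:c[1]]=M[r[0]:r[1],c[0]:c[1]]; v,u=np.where(m); 
    (q,s,a)=cv2.minAreaRect(np.c_[u,v].astype(np.float32)); w=ray('top',[q],.027)[0]; t=np.radians(yaw); L=w[:2]-cen
    print(nm,m.sum(),q,s,a,w.round(4),'local',(np.array([[np.cos(t),np.sin(t)],[-np.sin(t),np.cos(t)]])@L).round(4),'top z',np.percentile(P[m][:,2],[50,90]).round(4))
print('diff bowl/spatula/liner',[(np.abs(im[a:b,c:e].astype(int)-im0[a:b,c:e]).max(-1)>40).sum() for a,b,c,e in((120,195,315,385),(135,240,384,440),(85,160,240,320))])
print(env.get_state()['clock'],env.get_state()['tcp_pos'])
cv2.imwrite('pics/end.png',im)
```

```text
tray 174 (116.0, 244.5) (15.0, 12.0) 90.0 [0.4276 0.3863 0.027 ] local [0.0054 0.0302] top z [0.0463 0.0522]
tub 479 (357.8924255371094, 245.61611938476562) (14.735153198242188, 33.2282600402832) 81.46923065185547 [ 0.4253 -0.3302  0.027 ] local [ 0.0031 -0.0027] top z [0.0447 0.0506]
diff bowl/spatula/liner [np.int64(0), np.int64(0), np.int64(0)]
19.8 [0.4112203  0.12559829 0.18010545]
```

View pics/end.png

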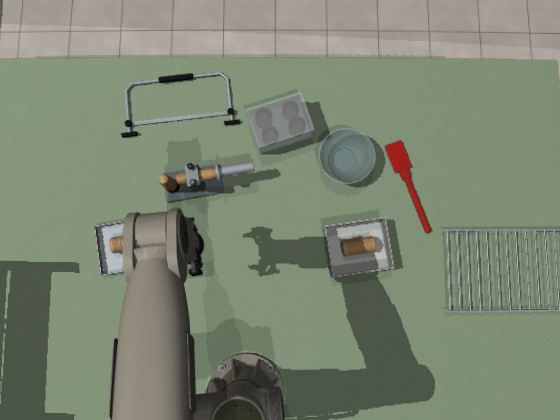

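The sleeve in the tub is well placed, and the bowl, spatula and box are unchanged. The arm half hides the tray at (128,245), so I'm moving aside to confirm before handing in.

arm_command --pt "0 -50 0 0 0" --pt "0 -100 0 0 0" --pt "0 -150 0 0 0" --pt "0 -200 0 0 0" --pt "0 -200 0 0 0" --pt "0 -200 0 0 0"

```text
clock: 20.4
tcp_pos: [0.4477, -0.0705, 0.1794]
orientation: [-0.001, 0.64, 0.768, 0.0]
wrist_force: [-0.4, 0.5, -0.6]
finger_gap: 0.0855
```

Run:
```python
from m import *
im,d=grab('top','t4'); P=pts('top',d)
hsv=cv2.cvtColor(im,cv2.COLOR_BGR2HSV); M=(hsv[...,0]<22)&(hsv[...,1]>90)&(hsv[...,2]>40)
m=np.zeros_like(M); m[205:280,85:170]=M[205:280,85:170]; v,u=np.where(m)
(q,s,a)=cv2.minAreaRect(np.c_[u,v].astype(np.float32)); w=ray('top',[q],.027)[0]; t=np.radians(10.4); L=w[:2]-(.4278,.3556)
print(m.sum(),q,s,a,w.round(4),'local',(np.array([[np.cos(t),np.sin(t)],[-np.sin(t),np.cos(t)]])@L).round(4),np.percentile(P[m][:,2],[50,90]).round(4))
if np.hypot(*L)<.03 and max(s)>28: print('hand in',env.hand_in())
```

```text
497 (126.91510009765625, 242.54718017578125) (14.558794021606445, 34.891963958740234) 79.3803482055664 [0.4335 0.3539 0.027 ] local [ 0.0053 -0.0027] [0.0457 0.0516]
the job is handed in; nothing more can be done
hand in None
```

I tried both sleeves on the core, put each away before touching the other, and handed the job in at about 20 s of the 72 s allowed. The hand-in gave no verdict.

- **First sleeve (nearer the tray):** it stopped squarely against the end of the core with about 12 N of push-back. It now lies flat in the white tub, about 4 mm from the tub's centre.
- **Second sleeve:** it slid fully home against the collar, with about 7 N at contact, 53.1 mm past the tip as predicted. It now lies flat in the steel tray, about 6 mm from the tray's centre.
- **Bowl, spatula and liner box:** none of them changed between the first picture and one taken after both sleeves were put away.

**Checks that disagreed:**
- The two cameras put the core's axis about 2.7 mm apart sideways. I steered midway between the two and confirmed the alignment with depth fits.
- At staging, the second sleeve's height fit read 97.4 mm with face and bore points included, against 95.6 mm on the body alone and 95.1 mm for the core. I lowered it 0.8 mm before advancing.
- The silhouette midlines of the held sleeves were unreliable because the fingers hid part of them, so I set them aside.

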